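# Check the lid catches of the chocolate keeper

## Robot

A 6-joint arm with a two-finger parallel gripper is mounted at the origin on the work surface. World frame = base frame: x ahead of the robot, y to its left, z up, the work surface at z = 0. Lengths are in mm, angles in rad, forces in N, time in s.
With the tool pointing down it reaches from about 350 to 775 mm from the base axis. Payload 7.3 kg.
Tool frame: the origin (TCP) lies midway between the tips of the shut fingers; the grasp point (between the pads) lies 19 mm behind it; z points along the fingers, y is the line along which they close (so a half turn about z gives the same grasp; the last joint's range is limited). The gripper opens to 92 mm and grips with 3 to 60 N. Pads are 19 mm wide; open, the fingers measure 130 mm over their backs; the gripper's body (75 mm by 190 mm) begins 47 mm behind the grasp point.
Start: joints at [-1.272, 0.342, 1.524, -0, 1.275, -0.146], TCP at [225.92, -473.925, 226.741] pointing down, gripper open.
Joint ranges: [-2.53, 2.53], [-0.77, 2.02], [0.04, 2.7], [-1, 4.14], [0.28, 2.66], [-3.11, 3.11]. Speed limits (rad/s): [2.57, 2.57, 3.14, 3.14, 3.14, 3.14].

## Interface

Orientations are given as [roll, pitch, yaw] about the fixed x, y, z axes, in that order (R = Rz(yaw) Ry(pitch) Rx(roll)).
In Python, from plant import bot gives the robot as it stands. The module is installed in compiled form; this text tells all that it offers.
- The arm moves only by the shell command python3 -m crank 'ROWS' [OPENING]. ROWS is JSON, a list of rows, each a list of 6 numbers: the shift along the tool's x, y, z in m, then the turn, a rotation vector about the tool's x, y, z in rad. In form: [[dx, dy, dz, wx, wy, wz], ...]. A call has 1 to 5 rows; each row shifts and turns the commanded pose from where the row before left it, along the tool's axes as they then stand; what a row does not reach is not made up. A row lasts 1/8 s, in which the tool goes at most 62.5 mm and 10.7 degrees, less where a joint would pass 70% of its speed; a pose out of reach is approached as far as the arm can. A call is refused whole if a number of a shift passes 0.0625 or a number of a turn 0.188, either way. A call with a gripper value outside its range is refused whole. OPENING is the opening in per cent of the stroke, from 0 (shut) to 100 (fully open), set as the call begins (- or left out, the last holds). The fingers move at their own pace and stop on an object; the grip force is fixed at half the most. Time passes only in rows, so rows that do not move let the fingers close. It gives the time, the measured TCP pose, the force, the opening and the grip force at its end, in the units of the state.
- bot.get_obs(): the state, without advancing time (a new reading comes with each control period).
- bot.capture(name): name is "scene" or "side" or "wrist"; returns a dict with "color" (420x560x3 uint8, blue, green, red), "fov_y" (degrees; the focal length in pixels is half the picture's height over the tangent of half this angle, whatever the lens; pixels are square), "cx", "cy" (the principal point, pixels), "extrinsics" (4x4, takes a point from world to camera coordinates); the wrist camera has in their place "tool_from_camera" (4x4, takes a point from camera to tool coordinates, whose origin is the TCP and whose axes are the flange's). Camera axes: x right, y up, looking along -z (the intrinsics and any distortion apply to the point x, -y, -z); pixel columns grow to the right and rows downward; lengths in mm; the calibration is good to about 2 mm. The wrist camera is an equidistant fisheye: a pixel r from the principal point sees the ray r / f radians off the axis. A picture is of the moment at which its call begins: read the wrist's pose just before it. There is no depth.
- bot.close_job(): hands the job in; it is judged then, once.
The state is a dict: "time": time; "joint_positions": joint angles; "dq": joint speeds; "tau": joint torques, N m; "tool_pos": TCP position; "tcp_rot": TCP orientation; "contact_force": force on the tool from outside, world axes, zero at the start; "moment": the same for the moment, N m; "grip_width": finger opening in mm; "finger_force": force on a finger pad.
Only numpy, scipy, OpenCV 4.12 (cv2) and the standard library are available. Lean on these libraries where they do the work, as an engineer would, in place of code of your own. Each camera call takes 0.05 s, during which the arm holds its last target. There are 200 camera calls.

## Task

Make sure both lids of the twin chocolate keeper are properly caught, the left one first, then the right one: tug each lid up by its sprung handle, drawing the handle most of the way out and keeping the pull on for about a second while the lid stays shut. If a lid gives, press it down fully home until its catch snaps in, and tug it again. Leave both lids caught and both handles let go, and do not disturb the bowl, tub and scraper around it.

Things in the scene. Friction and masses are not known exactly. Their poses are not given: they have to be found in the camera images.
- keeper: Steel box, 250 mm deep (x) x 340 wide (y) x 130 high, fixed. Origin under its centre; -x is its front (to the robot), +y its left seen from the robot. Two flat lids side by side at y = +85 (left) and -85 mm (right), each 232 x 160 x 8 mm, top face 138 mm up, hinged at the back (axis along y at x = 122, z = 120 mm), a sprung roller catch hidden under the front edge. Bar handles on its ends: unused.
- grip_left (a point): Centre of the left lid's pull handle: round steel bar 12 mm thick, 60 mm long (along y) on two legs, 36 mm above the lid's top face, 205 mm in front of the hinge. Axes as the keeper's when shut, z up. Pinch it from above, fingers in front and behind. Pushed down, it bears rigidly on the lid.
- grip_right (a point): The same for the right lid.
- handle_left (a joint): How far the left handle is drawn up out of its lid, m: 0 at rest, 0.008 at its stop. A spring pulls it back: 2 to 3 N to start and 0.6 N more per mm, so about 6 N at 6 mm. Readable while held too.
- handle_right (a joint): The same for the right handle.
- lid_left (a joint): Opening of the left lid, rad, growing upward: 0 fully home and caught; 0.01 to 0.028 (front 2 to 6 mm up) when it only rests on its catch. It may start either way. Uncaught, it lifts with 2 to 5 N at the handle and falls back when let go; caught, it holds to about 10 N, then snaps open. Press home with 10 to 20 N at the handle or front edge until it snaps in on its hard stop.
- lid_right (a joint): The same for the right lid, independently of the left.
- bowl: Bystander: blue plastic mixing bowl, 170 mm across, 100 mm high, origin under its centre.
- tub: Bystander: jar with white cap, 84 mm across, 100 mm high, origin under its centre.
- scraper: Bystander: spatula lying flat.

How it is judged:
By the outcome, as a careful person would: the job done as asked, in the order asked, and still so for the second after the job is handed in, with the robot touching nothing.
It also fails if it takes over 64 s, if anything falls off the work surface, if the arm or the gripper's body presses on something with over 40 N, if the wrist force passes 120 N, or if a joint passes its speed limit or range.

## Working session

There is one attempt and no reset: what is moved stays moved. The work goes in short steps, Python scripts to look and compute and a shell command to move; the robot and the scene stay as the last step left them, time stands still between calls to the robot, and variables do not carry over. Pictures are saved under pics/ and viewed, at most 10 in all, crops included, and the job is handed in when it is done.

```bash
mkdir -p pics
python3 - <<'E'
from plant import bot
import cv2
o=bot.get_obs(); print({k:o[k] for k in o})
for n in("scene","side"):
    c=bot.capture(n); cv2.imwrite(f"pics/{n}0.png",c["color"]); print(n,c["fov_y"],c["cx"],c["cy"],c["extrinsics"])
    print(c.keys())
E
```

```text
{'time': 0.0, 'joint_positions': array([-1.27201746e+00,  3.42691730e-01,  1.52501314e+00,  3.65276508e-06,
        1.27540356e+00, -1.46004339e-01]), 'dq': array([-0.00110585,  0.0001815 , -0.00071696,  0.00215213, -0.00028978,
       -0.00132893]), 'tau': array([-7.15561164e-04, -4.31248212e+01, -2.44218725e+01,  7.15258392e-02,
        5.58367185e-02, -1.27423018e-04]), 'tool_pos': array([ 225.78554293, -473.51712863,  226.06240648]), 'tcp_rot': array([-3.14009352e+00, -2.23979487e-04,  4.44781974e-01]), 'contact_force': array([ 0.08588424, -0.1769019 , -0.23045696]), 'moment': array([ 0.05206305,  0.02283585, -0.04993516]), 'finger_force': 0.0, 'grip_width': 91.61522404843315}
scene 48.42280975884883 275.68781954283156 208.561065473946 [[-5.55260391e-01  8.31486483e-01 -1.77799559e-02  2.99965931e+02]
 [-4.81279597e-01 -3.03812785e-01  8.22233386e-01  2.09677991e+02]
 [ 6.78274168e-01  4.65110761e-01  5.68872685e-01 -1.52530074e+03]
 [ 0.00000000e+00  0.00000000e+00  0.00000000e+00  1.00000000e+00]]
dict_keys(['color', 'fov_y', 'cx', 'cy', 'extrinsics'])
side 57.44340279640339 279.05478290398406 211.11495989933871 [[ 9.89545240e-01 -1.44054921e-01 -6.95687572e-03 -5.91534456e+02]
 [ 1.04851703e-01  6.85453029e-01  7.20527769e-01 -1.78630950e+02]
 [-9.90269590e-02 -7.13724264e-01  6.93391186e-01 -9.31544382e+02]
 [ 0.00000000e+00  0.00000000e+00  0.00000000e+00  1.00000000e+00]]
dict_keys(['color', 'fov_y', 'cx', 'cy', 'extrinsics'])
```

View pics/scene0.png

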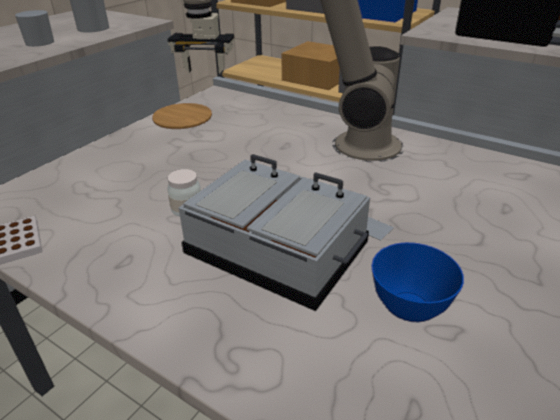

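View pics/side0.png

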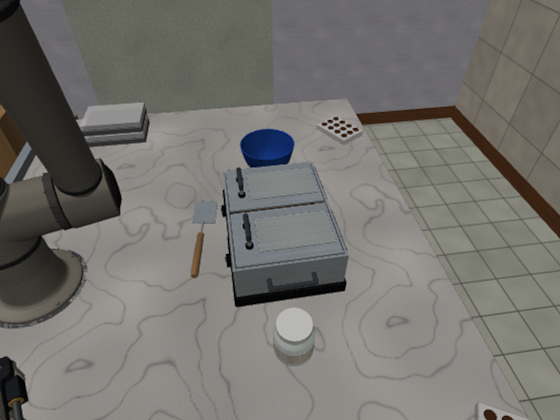

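The scene view looks from behind: the left handle is near (327,181) and the right near (263,160). In the side view the left handle is near (240,182) and the right near (247,230). The bowl is beside the left end, the tub beside the right and the scraper in front. Next I zoom in.

Run:
```python
import cv2,numpy as np
a=cv2.imread("pics/scene0.png");b=cv2.imread("pics/side0.png")
A=cv2.resize(a[145:205,240:350],None,fx=7,fy=5,interpolation=cv2.INTER_CUBIC)
A=cv2.resize(a[145:205,240:350],None,fx=5,fy=5,interpolation=cv2.INTER_CUBIC)
B=cv2.resize(b[160:260,220:265],None,fx=5,fy=5,interpolation=cv2.INTER_CUBIC)
M=np.zeros((500,790,3),np.uint8);M[:300,:550]=A;M[:500,560:785]=B
for i in range(0,550,50):cv2.putText(M,str(240+i//5),(i,310),0,.35,(255,255,255));M[296:300,i]=(0,0,255)
for i in range(0,300,50):M[i,:6]=(0,0,255)
for i in range(0,500,50):M[i,560:566]=(0,0,255);cv2.putText(M,str(160+i//5),(530,i+5),0,.35,(0,255,255))
for i in range(0,225,50):M[:8,560+i]=(0,0,255)
cv2.imwrite("pics/zoom.png",M)
for n,im,rs in(("scene",a,[(145,185,245,285),(165,205,308,348)]),("side",b,[(160,205,230,255),(205,255,237,262)])):
  for r0,r1,c0,c1 in rs:
    m=(im[r0:r1,c0:c1].max(2)<75).astype(np.uint8)
    print(n,r0,c0);print("\n".join("".join(".#"[v] for v in r) for r in m))
```

```text
scene 145 245
........................................
........................................
........................................
........................................
........................................
........................................
........................................
........................................
........................................
........................................
.......###..............................
......#######...........................
......###########.......................
......##############....................
......##################................
......####....#############.............
......####........############..........
.......###...........##########.........
........#...............#######.........
...........................####.........
...........................####.........
..........#................####.........
.....##...##...............####.........
.....#######................###.........
.....#######................##..........
......#####.............................
....................
[... 4003 characters left out ...]
.....#######............
.......######............
........#####............
........######...........
........######...........
.........#####...........
.........#####...........
.........#####...........
.........#####...........
.........#####...........
.........#####...........
.........######..........
..........####...........
..........####...........
..........#####..........
.........##..###.........
........###...##.........
........#########........
.........########........
.........#######.........
.........#######.........
...........###...........
.........................
.........................
.........................
.........................
.........................
```

View pics/zoom.png

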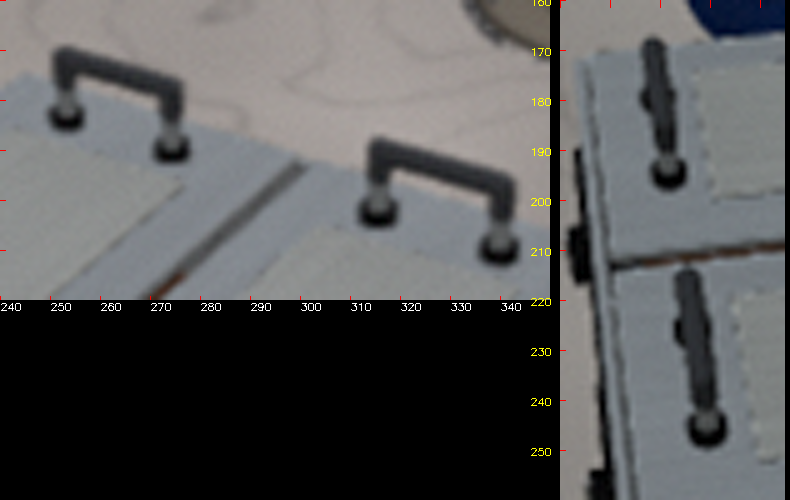

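The zoom shows both bars clearly. The bar axis ends are:
- **Scene, right handle:** (253,157.5) and (274,163.5).
- **Scene, left handle:** (316,176) and (340.5,183).
- **Side, left handle:** (239,170) and (241.5,190).
- **Side, right handle:** (245.5,216) and (249,241).

Now I triangulate and check.

```bash
cat > h.py <<'E'
import numpy as np,cv2
from plant import bot
from scipy.spatial.transform import Rotation as R
def P(c):
    f=210/np.tan(np.radians(c["fov_y"]/2)); E=np.array(c["extrinsics"])
    K=np.array([[f,0,c["cx"]],[0,f,c["cy"]],[0,0,1]])
    return K@np.diag([1,-1,-1])@E[:3]
def tri(Pa,Pb,a,b):
    X=cv2.triangulatePoints(Pa,Pb,np.float64(a).reshape(2,1),np.float64(b).reshape(2,1));return (X[:3]/X[3]).ravel()
def plane(Pm,uv,z):
    M=np.c_[Pm[:,0],Pm[:,1],Pm[:,2]*z+Pm[:,3]];X=np.linalg.solve(M,[uv[0],uv[1],1]);return X[:2]/X[2]
def toolwrist():
    o=bot.get_obs();c=bot.capture("wrist");return o,c
def pix2world(o,c,uv,z):
    f=210/np.tan(np.radians(c["fov_y"]/2));d=np.array([uv[0]-c["cx"],uv[1]-c["cy"]]);r=np.hypot(*d);t=r/f
    v=np.array([d[0]/r*np.sin(t),-d[1]/r*np.sin(t),-np.cos(t)]);T=np.array(c["tool_from_camera"])
    Rw=R.from_euler("xyz",o["tcp_rot"]).as_matrix();p=Rw@T[:3,3]+o["tool_pos"];v=Rw@T[:3,:3]@v
    return p+v*(z-p[2])/v[2]
E
python3 - <<'E'
from h import *
s,d=bot.capture("scene"),bot.capture("side");A,B=P(s),P(d)
pts={"L+":((340.5,183),(239,170)),"L-":((316,176),(241.5,190)),"R+":((274,163.5),(245.5,216)),"R-":((253,157.5),(249,241))}
for k,(a,b) in pts.items(): print(k,tri(A,B,a,b).round(1),"scene@174",plane(A,a,174).round(1),"side@174",plane(B,b,174).round(1))
o,c=toolwrist();print(c["fov_y"],c["cx"],c["cy"],c["tool_from_camera"])
E
```

```text
L+ [517.6 155.3 171.4] scene@174 [519.9 157.2] side@174 [518.5 150.1]
L- [515.   90.5 164.6] scene@174 [522.2  98.3] side@174 [519.   71.7]
R+ [520.9 -14.3 171.2] scene@174 [524.5 -11.5] side@174 [521.2 -17.8]
R- [518.8 -79.7 165.1] scene@174 [526.7 -69.7] side@174 [522.4 -92.8]
65.70646984690485 285.51958140822256 207.31005628047447 [[ 3.06483712e-04  9.56949342e-01  2.90254825e-01  7.84356919e+01]
 [ 9.99999891e-01 -3.95725886e-04  2.48767433e-04 -3.24266086e-01]
 [ 3.52919179e-04  2.90254717e-01 -9.56949358e-01 -1.57749550e+02]
 [ 0.00000000e+00  0.00000000e+00  0.00000000e+00  1.00000000e+00]]
```

```bash
r='[0.0437,-0.0346,-0.0028,0,0,0]'; python3 -m crank '[[0.0437,-0.0346,-0.0028,0,0,0],[0.0437,-0.0346,-0.0028,0,0,0],[0.0437,-0.0346,-0.0028,0,0,0],[0.0437,-0.0346,-0.0028,0,0,0],[0.0437,-0.0346,-0.0028,0,0,0]]' 50
python3 -m crank '[[0.0437,-0.0346,-0.0028,0,0,0],[0.0437,-0.0346,-0.0028,0,0,0],[0.0437,-0.0346,-0.0028,0,0,0],[0.0437,-0.0346,-0.0028,0,0,0],[0.0437,-0.0346,-0.0028,0,0,0]]'
python3 -m crank '[[0.0437,-0.0346,-0.0028,0,0,0],[0.0437,-0.0346,-0.0028,0,0,0],[0,0,0,0,0,-0.165],[0,0,0,0,0,-0.165],[0,0,0,0,0,-0.165]]'
python3 -m crank '[[0,0,0,0,0,-0.165],[0,0,0,0,0,-0.165],[0,0,0,0,0,-0.165],[0,0,0,0,0,-0.165],[0,0,0,0,0,0]]'
```

```text
time: 0.88
tool_pos: [349.2, -222.1, 240.9]
tcp_rot: [3.141, -0.0, 0.444]
contact_force: [0.9, -0.9, -0.3]
grip_width: 47.5
finger_force: 0.0
time: 1.5
tool_pos: [472.1, 28.2, 254.9]
tcp_rot: [3.141, -0.0, 0.445]
contact_force: [1.0, 0.1, 0.2]
grip_width: 46.1
finger_force: 0.0
time: 2.12
tool_pos: [520.5, 126.8, 260.0]
tcp_rot: [-3.141, 0.0, 0.946]
contact_force: [-0.3, 0.7, -0.5]
grip_width: 46.0
finger_force: 0.0
time: 2.75
tool_pos: [520.5, 126.5, 260.2]
tcp_rot: [-3.141, 0.0, 1.598]
contact_force: [-0.9, 0.3, 0.2]
grip_width: 46.0
finger_force: 0.0
```

```bash
cat > look.py <<'E'
import sys
from h import *
o,c=toolwrist();cv2.imwrite(f"pics/{sys.argv[1]}.png",c["color"])
for n in("scene","side"):cv2.imwrite(f"pics/{sys.argv[1]}_{n}.png",bot.capture(n)["color"])
print(o["tool_pos"].round(1),o["contact_force"].round(1))
E
python3 look.py w1
```

```text
[520.5 126.5 260.2] [-0.9  0.3  0.2]
```

View pics/w1.png

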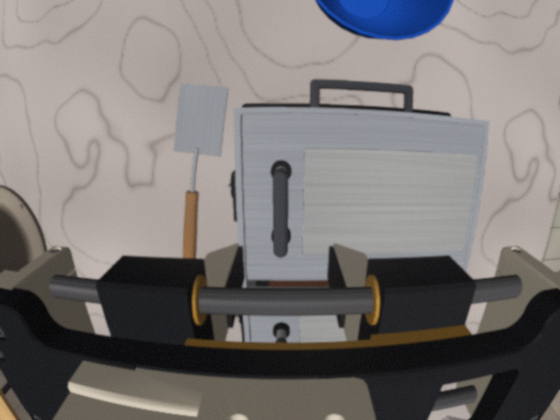

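The wrist view shows the left handle bar running from about (281,166) to (281,252). Its pinch centre is slightly left of the fingers' midline at column ~287. The bowl, the scraper and the right handle (282,330) are clear of the gripper.

Run:
```python
from h import *
o,c=toolwrist()
im=c["color"];m=(im[155:262,262:300].max(2)<75)
r,q=np.nonzero(m);rows=[(i+155,q[r==i].mean()+262,(r==i).sum()) for i in range(0,107,12) if (r==i).any()]
print(np.round(rows,1).tolist(), r.min()+155,r.max()+155)
for uv in((280.5,167),(281,209),(281.5,252)):print(uv,pix2world(o,c,uv,174).round(1),pix2world(o,c,uv,180).round(1))
```

```text
[[167.0, 280.8, 14.0], [179.0, 281.0, 13.0], [191.0, 280.5, 12.0], [203.0, 280.7, 11.0], [215.0, 280.5, 12.0], [227.0, 281.3, 10.0], [239.0, 280.5, 18.0], [251.0, 280.9, 11.0]] 161 255
(280.5, 167) [515.5 163.3 174. ] [515.5 164.4 180. ]
(281, 209) [516.6 130.  174. ] [516.6 131.8 180. ]
(281.5, 252) [517.8  92.9 174. ] [517.8  95.7 180. ]
```

```bash
python3 -m crank '[[0.0015,-0.0025,0.04,0,0,0],[0,0,0.04,0,0,0],[0,0,0.012,0,0,0],[0,0,0.011,0,0,0],[0,0,0,0,0,0]]'
python3 -m crank '[[0,0,0,0,0,0],[0,0,0,0,0,0],[0,0,0,0,0,0],[0,0,0,0,0,0]]' 0
```

```text
time: 3.58
tool_pos: [518.4, 128.0, 157.6]
tcp_rot: [3.141, 0.0, 1.599]
contact_force: [-0.0, 0.2, 0.8]
grip_width: 46.2
finger_force: 0.0
time: 4.08
tool_pos: [516.2, 127.9, 157.3]
tcp_rot: [-3.137, 0.0, 1.6]
contact_force: [-3.4, -0.5, 9.3]
grip_width: 10.7
finger_force: 30.1
```

```bash
python3 -m crank '[[0,-0.001,0,0,0,0],[0,-0.001,0,0,0,0],[0,0,0,0,0,0],[0,0,0,0,0,0]]'; python3 -m crank '[[0,0,-0.0005,0,0,0],[0,0,0,0,0,0]]'; python3 -c "
from plant import bot;o=bot.get_obs();print(o['moment'],o['contact_force'])"
```

```text
time: 4.58
tool_pos: [516.3, 127.9, 157.5]
tcp_rot: [3.141, -0.0, 1.6]
contact_force: [-0.4, 0.5, 3.4]
grip_width: 11.2
finger_force: 30.0
time: 4.82
tool_pos: [516.2, 127.9, 157.6]
tcp_rot: [3.142, 0.0, 1.6]
contact_force: [1.0, 0.6, -1.2]
grip_width: 10.7
finger_force: 30.0
[ 0.06754503 -0.14773987 -0.0492974 ] [ 1.0416074   0.59812635 -1.22585688]
```

```bash
for i in 1 2 3; do python3 -m crank '[[0,0,-0.001,0,0,0],[0,0,0,0,0,0]]' | grep -E 'time|tool_pos|contact|width'; python3 -c "
from plant import bot;o=bot.get_obs();print(o['tool_pos'],o['contact_force'])"; done
```

```text
time: 5.08
tool_pos: [516.2, 127.9, 158.6]
contact_force: [2.2, 0.4, -3.3]
grip_width: 11.3
[516.22345056 127.87413499 158.57540302] [ 2.17881689  0.38555873 -3.30210084]
time: 5.32
tool_pos: [516.2, 127.9, 159.8]
contact_force: [3.0, 0.9, -3.9]
grip_width: 10.9
[516.21790926 127.8935113  159.76681665] [ 3.01947387  0.90099328 -3.85020416]
time: 5.58
tool_pos: [516.2, 127.9, 160.8]
contact_force: [3.2, 0.5, -3.9]
grip_width: 10.9
[516.22795835 127.87194622 160.82127533] [ 3.21054456  0.51263381 -3.91529749]
```

```bash
for i in 1 2 3; do python3 -m crank '[[0,0,-0.001,0,0,0],[0,0,0,0,0,0]]' | grep -E 'time|tool_pos|contact'; done; python3 look.py w2
python3 - <<'E'
import cv2,numpy as np
f=lambda n,r:cv2.resize(cv2.imread(n)[r[0]:r[1],r[2]:r[3]],(390,390),interpolation=cv2.INTER_CUBIC)
M=np.hstack([f("pics/side0.png",(155,215,215,275)),f("pics/w2_side.png",(155,215,215,275))]);cv2.imwrite("pics/cmp2.png",M)
E
```

```text
time: 5.82
tool_pos: [516.2, 127.9, 161.8]
contact_force: [3.3, 1.2, -6.4]
time: 6.08
tool_pos: [516.2, 127.9, 162.8]
contact_force: [5.0, 1.2, -5.9]
time: 6.32
tool_pos: [516.2, 127.9, 163.8]
contact_force: [4.1, 1.3, -6.7]
[516.2 127.9 163.8] [ 4.1  1.3 -6.7]
```

View pics/w2.png

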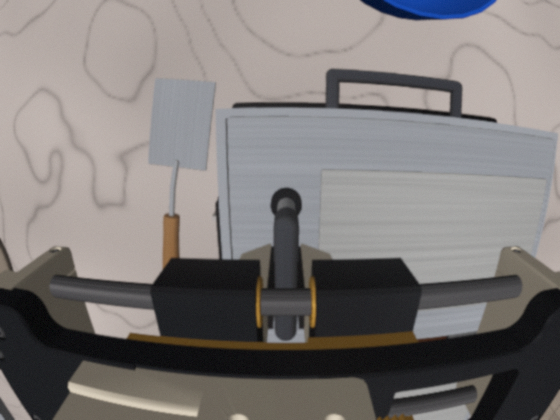

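The left handle is pinched squarely (bar between the pads at (286,300)). The pull rises linearly with the draw to 6.7 N at 6.2 mm, which is above what an uncaught lid could carry. I hold for a second and check that the lid did not shift in the images.

```bash
for i in 1 2; do python3 -m crank '[[0,0,0,0,0,0],[0,0,0,0,0,0],[0,0,0,0,0,0],[0,0,0,0,0,0],[0,0,0,0,0,0]]' | grep -E 'time|tool_pos|contact'; done
cat > flow.py <<'E'
import sys,cv2,numpy as np
a,b=[cv2.imread(f"pics/{n}.png",0) for n in sys.argv[1:3]]
x0,x1,y0,y1=map(int,sys.argv[3:7]);m=np.zeros_like(a);m[y0:y1,x0:x1]=255
p=cv2.goodFeaturesToTrack(a,25,.02,4,mask=m)
q,s,e=cv2.calcOpticalFlowPyrLK(a,b,p,None,winSize=(9,9))
for P,Q,S,E in zip(p[:,0],q[:,0],s[:,0],e[:,0]):
    if S and E<12:print(P.astype(int),(Q-P).round(2),E.round(1))
E
echo scene; python3 flow.py w1_scene w2_scene 245 375 170 255; echo side; python3 flow.py w1_side w2_side 220 330 155 260
```

```text
time: 7.1
tool_pos: [516.2, 127.9, 163.8]
contact_force: [4.2, 0.3, -6.0]
time: 7.72
tool_pos: [516.2, 127.9, 163.8]
contact_force: [5.0, 0.9, -6.2]
scene
[272 174] [ 0.03 -0.01] 1.8
[367 231] [-0.02  0.06] 1.7
[276 173] [-0.01  0.01] 1.8
[342 194] [-0.02 -0.11] 3.3
[337 194] [ 0.04 -0.11] 3.3
[248 227] [-0.01 -0.01] 1.7
[250 232] [0.   0.01] 1.6
[342 181] [-66.39 -19.41] 5.2
[250 238] [0.09 0.05] 1.4
[354 232] [ 0.05 -0.  ] 1.7
[370 237] [-0.01 -0.05] 2.0
[369 199] [-0.09  0.13] 1.6
[366 238] [-0.03  0.02] 2.0
[311 178] [-62.86 -19.24] 6.6
[359 236] [ 0.02 -0.03] 1.8
[276 199] [-0.27  0.23] 2.0
[370 207] [-0.09  0.22] 1.8
[272 239] [0.17 0.09] 1.7
side
[227 252] [-0. -0.] 1.3
[225 215] [-0.   -0.02] 1.3
[230 213] [-0.  0.] 1.4
[223 189] [-0.    0.01] 1.3
[224 204] [0.01 0.  ] 1.5
[243 193] [-0.03 -0.18] 5.9
[239 193] [-0.02 -0.23] 6.1
[247 213] [-0.01 -0.  ] 1.4
[247 242] [0.   0.01] 1.4
[247 248] [ 0.02 -0.  ] 1.5
[243 213] [ 0.01 -0.01] 1.5
[251 244] [ 0.01 -0.01] 1.6
[243 224] [ 0.01 -0.03] 1.6
[244 230] [ 0.01 -0.05] 1.3
[286 163] [-0.01  0.  ] 1.6
[323 199] [-0.01 -0.02] 1.5
[313 203] [-0.04 -0.  ] 1.5
[228 237] [0.   0.04] 1.2
[309 203] [-0.08  0.  ] 1.3
```

The left lid stayed shut: its edges and handle feet moved less than 0.25 px, against about 2 px expected if it had lifted. So it is caught, and the pull held for 1.4 s. I ease the handle back, release it and move to the right one.

```bash
python3 -m crank '[[0,0,0.002,0,0,0],[0,0,0.002,0,0,0],[0,0,0.002,0,0,0],[0,0,0,0,0,0],[0,0,0,0,0,0]]'; python3 -m crank '[[0,0,0,0,0,0],[0,0,0,0,0,0],[0,0,0,0,0,0],[0,0,0,0,0,0]]' 50
python3 -m crank '[[0,0,-0.03,0,0,0],[0,0,-0.04,0,0,0],[0,0,-0.03,0,0,0],[-0.042,0,0,0,0,0],[-0.043,0,0,0,0,0]]'; python3 -m crank '[[-0.042,0,0,0,0,0],[-0.043,0,0,0,0,0],[0,0,0,0,0,0],[0,0,0,0,0,0]]'; python3 look.py w3
```

```text
time: 8.35
tool_pos: [516.2, 127.9, 158.0]
tcp_rot: [3.141, 0.0, 1.6]
contact_force: [5.4, -0.1, -2.3]
grip_width: 11.1
finger_force: 30.0
time: 8.85
tool_pos: [515.9, 127.8, 157.8]
tcp_rot: [-3.141, 0.0, 1.6]
contact_force: [-0.6, 1.0, 0.5]
grip_width: 44.1
finger_force: 0.0
time: 9.48
tool_pos: [518.5, 42.3, 258.3]
tcp_rot: [3.141, 0.0, 1.601]
contact_force: [1.1, -0.2, 0.1]
grip_width: 45.9
finger_force: 0.0
time: 9.98
tool_pos: [520.9, -41.7, 257.8]
tcp_rot: [-3.141, -0.0, 1.599]
contact_force: [0.5, 0.5, 0.8]
grip_width: 45.9
finger_force: 0.0
[520.9 -41.7 257.8] [0.5 0.5 0.8]
```

View pics/w3.png

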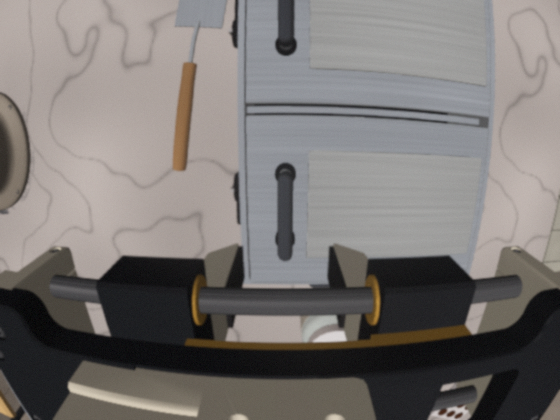

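The right handle bar runs from (286,170) to (286,258) and is centred on the finger midline. The left handle is back at rest, and the tub is low and clear at (325,325). I descend and pinch.

```bash
python3 -m crank '[[0,0,0.04,0,0,0],[0,0,0.04,0,0,0],[0,0,0.012,0,0,0],[0,0,0.008,0,0,0],[0,0,0,0,0,0]]'
python3 -m crank '[[0,0,0,0,0,0],[0,0,0,0,0,0],[0,0,0,0,0,0],[0,0,0,0,0,0]]' 0;  python3 -m crank '[[0,0,0,0,0,0],[0,0,0,0,0,0]]';python3 look.py w4
```

```text
time: 10.75
tool_pos: [521.5, -41.9, 158.5]
tcp_rot: [3.14, 0.0, 1.6]
contact_force: [0.5, 1.1, 0.7]
grip_width: 46.0
finger_force: 0.0
time: 11.25
tool_pos: [520.3, -42.1, 157.9]
tcp_rot: [-3.14, 0.0, 1.6]
contact_force: [-0.2, -0.9, 6.0]
grip_width: 11.1
finger_force: 30.1
time: 11.5
tool_pos: [520.3, -42.1, 157.9]
tcp_rot: [-3.14, 0.0, 1.6]
contact_force: [-5.7, -0.8, 4.6]
grip_width: 10.8
finger_force: 30.0
[520.3 -42.1 157.9] [-5.7 -0.8  4.6]
```

```bash
python3 -m crank '[[0,-0.0007,-0.0005,0,0,0],[0,0,0,0,0,0],[0,0,0,0,0,0]]' | grep -E 'time|tool_pos|contact'; for i in 1 2 3 4; do python3 -m crank '[[0,0,-0.001,0,0,0],[0,0,0,0,0,0]]' | grep -E 'time|tool_pos|contact'; done; python3 look.py w5; echo scene; python3 flow.py w4_scene w5_scene 185 300 150 225; echo side;python3 flow.py w4_side w5_side 220 345 210 290
```

```text
time: 12.02
tool_pos: [520.3, -42.1, 158.0]
contact_force: [-0.9, -1.5, -1.4]
time: 12.28
tool_pos: [520.3, -42.1, 159.1]
contact_force: [-1.2, -1.6, -2.9]
time: 12.52
tool_pos: [520.3, -42.1, 160.2]
contact_force: [-0.3, -1.3, -5.0]
time: 12.78
tool_pos: [520.3, -42.1, 161.3]
contact_force: [-0.0, -1.4, -4.6]
time: 13.02
tool_pos: [520.3, -42.1, 162.3]
contact_force: [-0.8, -0.6, -5.2]
[520.3 -42.1 162.3] [-0.8 -0.6 -5.2]
scene
[270 166] [-0.07 -1.65] 2.8
[255 169] [ 0.07 -0.06] 4.2
[272 174] [-0.02 -0.06] 2.1
[276 173] [-0.01 -0.11] 3.2
[251 167] [-0.02 -0.03] 2.6
[252 160] [-0.03 -1.64] 3.5
[274 169] [-0.1  -0.76] 8.2
[251 153] [-0.06 -1.98] 1.6
[185 212] [0.04 0.01] 1.2
[275 161] [-0.11 -1.56] 2.5
[258 150] [-0.06 -1.92] 1.7
[270 158] [ 0.   -1.59] 2.0
[276 199] [-0.15  0.13] 1.5
[185 202] [0.02 0.  ] 1.3
[196 179] [ 0.   -0.01] 1.2
[229 151] [-0.15 -1.8 ] 2.4
[210 216] [-0.   -0.01] 1.4
[195 173] [-0.02 -0.01] 1.2
[276 182] [ 0.17 -0.07] 2.0
[244 159] [ 1.27 -1.37] 3.4
[279 165] [-0.16 -1.35] 3.7
[199 189] [-0.02 -0.04] 1.5
[197 185] [ 0.01 -0.04] 1.4
[204 197] [ 0.06 -0.  ] 1.0
[238 163] [ 0.14 -0.39] 1.5
side
[227 252] [-0.    0.01] 1.6
[227 266] [-0.   -0.01] 1.7
[230 219] [-0.22 -1.36] 6.1
[220 212] [-0.13 -1.36] 8.5
[263 215] [-0.15 -1.53] 4.7
[224 218] [-0.34 -0.68] 11.9
[251 218] [-0.11 -1.6 ] 3.5
[247 242] [ 0.02 -0.38] 7.4
[344 280] [0.01 0.04] 1.6
[242 219] [-0.3  -1.51] 3.0
[247 248] [-0. -0.] 1.4
[224 211] [-0.19 -1.77] 10.2
[266 212] [-0.17 -1.45] 4.9
[251 241] [-0.14 -0.56] 6.4
[252 247] [-0.01 -0.  ] 1.5
[233 270] [-0.01 -0.03] 1.6
[319 283] [-0.04  0.01] 1.7
[343 251] [-0.01 -0.01] 1.3
[244 234] [-0.19 -1.27] 2.6
[286 213] [ 0.12 -1.34] 4.3
[234 221] [-0.24 -1.47] 4.9
[237 265] [-0.02 -0.02] 1.7
[228 237] [ 0.01 -0.  ] 1.4
[258 218] [ 0.07 -1.57] 4.7
```

At 4.3 mm drawn and 5.2 N the lid is still: handle feet (251,167) and (247,248) did not move. I continue to 6 mm.

```bash
for i in 1 2; do python3 -m crank '[[0,0,-0.001,0,0,0],[0,0,0,0,0,0]]' | grep -E 'time|tool_pos|contact'; done; python3 look.py w6;  for i in 1 2; do python3 -m crank '[[0,0,0,0,0,0],[0,0,0,0,0,0],[0,0,0,0,0,0],[0,0,0,0,0,0],[0,0,0,0,0,0]]' | grep -E 'time|tool_pos|contact'; done; python3 look.py w7; for n in w6 w7; do echo scene; python3 flow.py w4_scene ${n}_scene 240 285 150 180;echo side;python3 flow.py w4_side ${n}_side 220 265 235 275; done
```

```text
time: 13.42
tool_pos: [520.3, -42.1, 163.3]
contact_force: [-0.6, -0.8, -5.1]
time: 13.68
tool_pos: [520.3, -42.1, 164.3]
contact_force: [-1.0, -1.4, -5.4]
[520.3 -42.1 164.3] [-1.  -1.4 -5.4]
time: 14.45
tool_pos: [520.3, -42.1, 164.3]
contact_force: [0.6, -2.0, -6.2]
time: 15.08
tool_pos: [520.3, -42.1, 164.3]
contact_force: [-0.4, -2.3, -6.4]
[520.3 -42.1 164.3] [-0.4 -2.3 -6.4]
scene
[270 166] [ 0.   -2.36] 4.5
[255 169] [ 0.06 -0.17] 6.5
[272 174] [-0.04 -0.16] 3.4
[276 173] [-0.03 -0.24] 4.5
[251 167] [-0.05 -0.15] 4.4
[252 160] [-0.11 -2.49] 4.1
[274 169] [-0.02 -1.  ] 11.2
[251 153] [-0.18 -2.93] 1.9
[275 161] [-0.15 -2.31] 2.1
[258 150] [-0.1  -2.66] 2.4
[270 158] [-0.05 -2.3 ] 1.9
[244 159] [ 1.72 -2.06] 5.5
[279 165] [-0.1  -2.03] 4.2
side
[227 252] [-0.   -0.01] 1.3
[227 266] [ 0.01 -0.01] 1.8
[247 242] [ 0.03 -0.59] 9.3
[247 248] [-0.05 -0.07] 2.9
[251 241] [-0.21 -0.76] 8.0
[252 247] [-0.02 -0.06] 2.7
[233 270] [-0.02 -0.03] 1.7
[237 265] [-0.02 -0.01] 1.6
[228 237] [ 0.01 -0.01] 1.3
[225 258] [-0.01 -0.01] 1.8
[229 273] [-0.01 -0.02] 1.3
[226 262] [ 0.   -0.06] 2.0
[24
[... 391 characters left out ...]
.3
[251 153] [-0.15 -2.94] 1.8
[275 161] [-0.16 -2.33] 2.2
[258 150] [-0.09 -2.69] 2.4
[270 158] [-0.04 -2.3 ] 2.0
[244 159] [ 1.62 -2.12] 5.3
[279 165] [-0.1  -2.01] 4.3
side
[227 252] [-0. -0.] 1.3
[227 266] [-0.   -0.01] 1.8
[247 242] [ 0.05 -0.64] 10.4
[247 248] [-0.07 -0.08] 3.1
[251 241] [-0.22 -0.84] 8.9
[252 247] [-0.03 -0.06] 3.0
[233 270] [-0.01 -0.03] 1.5
[237 265] [-0.01  0.  ] 1.5
[228 237] [0.01 0.06] 1.3
[225 258] [-0.   -0.01] 1.4
[229 273] [0.01 0.01] 1.5
[226 262] [ 0.   -0.05] 1.7
[243 268] [-0.04  0.02] 1.4
[249 236] [-0.14 -2.06] 3.5
[258 245] [ 0.03 -0.02] 1.4
[264 251] [-0.07  0.01] 1.4
[234 244] [-0.01 -0.13] 1.3
[250 267] [ 0.05 -0.01] 1.2
[257 266] [-0.11  0.02] 1.3
```

The right lid also held: the feet moved less than 0.2 px while the bar moved 2.4 px, with 6.4 N steady at 6.3 mm for over 1.3 s. I ease back, release and withdraw.

```bash
python3 -m crank '[[0,0,0.002,0,0,0],[0,0,0.002,0,0,0],[0,0,0.002,0,0,0],[0,0,0,0,0,0],[0,0,0,0,0,0]]' | grep -E 'time|tool_pos|contact'; python3 -m crank '[[0,0,0,0,0,0],[0,0,0,0,0,0],[0,0,0,0,0,0],[0,0,0,0,0,0]]' 50 | grep -E 'pos|contact|width'
python3 -m crank '[[0,0,-0.03,0,0,0],[0,0,-0.04,0,0,0],[0,0,-0.04,0,0,0],[0,-0.06,0,0,0,0],[0,-0.06,0,0,0,0]]'; python3 -m crank '[[0,-0.03,-0.05,0,0,0],[0,0,-0.05,0,0,0],[0,0,0,0,0,0],[0,0,0,0,0,0]]'; python3 look.py w8; echo scene; python3 flow.py scene0 w8_scene 240 375 150 250;echo side;python3 flow.py side0 w8_side 220 350 155 275;echo left; python3 flow.py scene0 w8_scene 305 348 170 202
python3 - <<'E'
import cv2,numpy as np
f=lambda n,r:cv2.resize(cv2.imread(f"pics/{n}.png")[r[0]:r[1],r[2]:r[3]],(400,300),interpolation=cv2.INTER_CUBIC)
r=(145,235,230,350);s=(155,245,220,340)
cv2.imwrite("pics/cmp8.png",np.vstack([np.hstack([f("scene0",r),f("w8_scene",r)]),np.hstack([f("side0",s),f("w8_side",s)])]))
E
```

```text
time: 15.85
tool_pos: [520.3, -42.1, 158.4]
contact_force: [-2.2, -1.5, -2.6]
tool_pos: [520.6, -42.0, 158.5]
contact_force: [0.1, -0.0, -0.3]
grip_width: 44.4
time: 16.98
tool_pos: [399.3, -45.6, 268.5]
tcp_rot: [3.141, 0.001, 1.6]
contact_force: [-1.2, 0.0, 1.1]
grip_width: 45.8
finger_force: 0.0
time: 17.48
tool_pos: [370.2, -46.3, 367.8]
tcp_rot: [-3.141, -0.0, 1.6]
contact_force: [0.2, 0.2, -0.8]
grip_width: 46.2
finger_force: 0.0
[370.2 -46.3 367.8] [ 0.2  0.2 -0.8]
scene
[319 180] [-0.02 -0.  ] 1.5
[255 169] [-0.   -0.02] 1.6
[256 161] [ 0.01 -0.01] 1.4
[272 174] [ 0.02 -0.01] 1.4
[313 186] [ 0.01 -0.  ] 1.8
[276 176] [ 0. -0.] 1.4
[367 231] [0.02 0.02] 1.7
[342 194] [-0.01 -0.01] 1.7
[251 167] [ 0.01 -0.01] 1.6
[318 189] [-0.02 -0.01] 1.6
[337 194] [0.01 0.  ] 1.5
[337 184] [0.01 0.  ] 2.0
[270 165] [ 0.01 -0.  ] 1.6
[315 173] [0.   0.01] 1.2
[274 169] [0.   0.02] 1.5
[251 155] [0.01 0.02] 1.4
[340 188] [0.   0.01] 1.9
[248 227] [ 0.02 -0.01] 1.2
[250 232] [0.02 0.01] 1.3
[300 178] [-0.05  0.01] 1.2
[342 181] [-0.01  0.03] 1.7
[275 161] [-0.    0.02] 1.4
[250 238] [0.05 0.03]
[... 348 characters left out ...]
[0.   0.05] 2.7
[237 168] [0.   0.13] 3.3
[243 213] [0.04 0.03] 2.9
[247 248] [ 0.04 -0.03] 2.5
[251 167] [ 0.02 -0.03] 2.9
[251 244] [-0.05  0.01] 2.4
[233 270] [ 0.   -0.01] 3.4
[347 256] [-0.23  0.13] 3.0
[243 224] [0.07 0.02] 2.8
[244 230] [ 0.09 -0.04] 2.7
[323 199] [-0.12  0.04] 3.4
[286 163] [-0.05 -0.04] 2.9
[236 179] [0.08 0.01] 2.4
[343 251] [-0.05  0.01] 4.0
[313 203] [-0.03 -0.  ] 3.9
left
[319 180] [-0.02 -0.  ] 1.5
[313 186] [ 0.01 -0.  ] 1.8
[342 194] [-0.01 -0.01] 1.7
[318 189] [-0.02 -0.01] 1.6
[337 194] [0.01 0.  ] 1.5
[337 184] [0.01 0.  ] 2.0
[315 173] [0.   0.01] 1.2
[340 188] [0.   0.01] 1.9
[342 181] [-0.01  0.03] 1.7
[311 178] [0.01 0.01] 1.3
[329 184] [0.03 0.02] 1.4
```

View pics/cmp8.png

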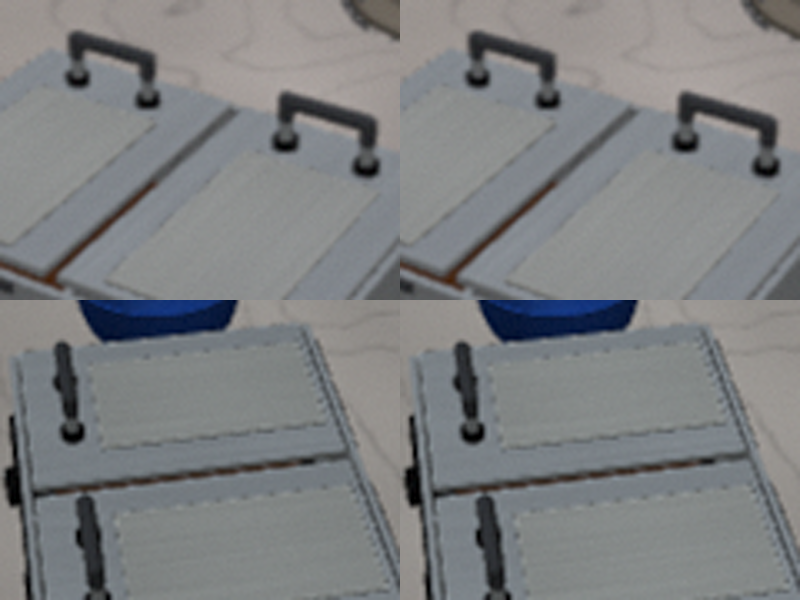

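The before and after views match, with lids flush and handles at rest, and the bystanders were not touched. I hand the job in.

```bash
python3 -c "
from plant import bot;print(bot.close_job())"
```

```text
the job is handed in; nothing more can be done
None
```

I tugged the left lid, then the right, each with its handle drawn about 6 mm out at about 6 N for over a second; both stayed shut, so neither needed pressing home, and I let go of both handles, left the bowl, tub and scraper alone, and handed the job in at about 18 s.

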